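# Latch the recipe card in and hold the clip open over its edge

## Robot

A 7-joint arm with a two-finger parallel gripper is mounted at the origin on a cart in front of the work surface, level with it; the furniture and walls round the work are solid. World frame = base frame: x ahead of the robot, y to its left, z up, the work surface at z = 0. Lengths are in m, angles in rad, forces in N, time in s.
With the tool pointing down it reaches from about 0.425 to 0.925 m from the base axis. Payload 6.8 kg.
Tool frame: the origin (TCP) lies on the mounting face of the last link; the fingertips stand 173 mm ahead of it and the grasp point (between the pads) lies 155 mm ahead of it; z points along the fingers, y is the line along which they close (so a half turn about z gives the same grasp; the last joint's range is limited). The gripper opens to 85 mm and grips with 20 to 120 N. Pads are 22 mm wide; open, the fingers measure 114 mm over their backs; the gripper's body (76 mm by 85 mm) begins 54 mm behind the grasp point. The pads swing forward as they close: fully open they stand 13 mm farther back than shut.
Start: joints at [1.141, 0.477, 0.022, 1.555, -0.011, 1.109, -0.083], TCP at [0.213, -0.64, 0.405] pointing down, gripper open.
Joint ranges: [-2.96, 2.96], [-0.34, 2.1], [-1.41, 1.46], [0.24, 2.44], [-1.37, 4.51], [0.17, 1.92], [-2.96, 2.96]. Speed limits (rad/s): [2.39, 2.39, 3.14, 3.14, 3.14, 3.14, 3.14].

## Interface

Orientations are given as a rotation vector (axis times angle).
In Python, from bench import r gives the robot as it stands.
- The arm moves only by the tool arm_command, never from a script. Its argument "plan" is a list of rows, each an object of numbers: "claw": the closure, from 0 (fully open) to 1 (shut); "tx", "ty", "tz": the shift along the tool's x, y, z in m; "ax", "ay", "az": the turn, a rotation vector about the tool's x, y, z in degrees. A call has exactly 10 rows; each row shifts and turns the commanded pose from where the row before left it, along the tool's axes as they then stand; what a row does not reach is not made up. A row lasts 1/12 s, in which the tool goes at most 41.7 mm and 7.16 degrees, less where a joint would pass 70% of its speed; a pose out of reach is approached as far as the arm can. A call is refused whole if a number of a shift passes 0.0417 or a number of a turn 7.16, either way. A call with a gripper value outside its range is refused whole. The fingers move at their own pace and stop on an object; "squeeze" is the grip in N (left out, the last holds). Time passes only in rows, so rows that do not move let the fingers close, or fill a call up. It gives the time, the measured TCP pose, the force, the opening and the grip force at its end, in the units of the state.
- r.get_obs(): the state, without advancing time (a new reading comes with each control period).
- r.grab_frame(name): name is "scene" or "top"; returns the picture (420x560x3 uint8, red, green, blue); there is no depth.
- r.camera_model(name): a dict with "fx", "fy", "cx", "cy" (pixels), "k1" (the pictures are not rectified: a ray, as slopes to the right and down, at radius r is drawn at 1 + k1 r^2 times it, then the intrinsics apply), "position" and "orientation" of the camera in the world. Camera axes: x right, y up, looking along -z (the intrinsics and any distortion apply to the point x, -y, -z); pixel columns grow to the right and rows downward; lengths in m; the calibration is good to about 2 mm. A picture is of the moment at which its call begins. camera_model takes no time and is no camera call.
- r.hand_in(): hands the job in; it is judged then, once.
Trained networks look in the newest picture that a camera, given by its name, has taken for a name from the list of things; names that differ only in an ending like _2 or _b are one class to them, and where a whole thing is asked for, a point or a joint stands for the part that bears it (a point fixed in the world has none). Each returns a list of dicts, best first, with "confidence" (0 to 1); they miss things now and then, are a little off and sometimes report something else, mostly with a low value. They report only what shows in the picture. A call takes as long as a camera call.
- r.boxes_of(target, camera): "location" ([x, y, z] in m, in the coordinates of the camera as it stood for that picture, good to about 4 mm: the middle of the surface that is visible of it).
- r.tip_of(target, camera): "location" ([x, y, z] in m, in the coordinates of the camera as it stood for that picture, good to about 4 mm: a listed point, or the origin of a listed thing).
The state is a dict: "clock": time; "joints": joint angles; "qvel": joint speeds; "tau": joint torques, N m; "tcp_pos": TCP position; "orientation": TCP orientation; "contact_force": force on the tool from outside, world axes, zero at the start; "moment": the same for the moment, N m; "grip_width": finger opening in m; "gripper_force": force on a finger pad.
Only numpy, scipy, OpenCV 4.12 (cv2) and the standard library are available. Lean on these libraries where they do the work, as an engineer would, in place of code of your own. Each camera call takes 0.05 s, during which the arm holds its last target. There are 200 camera calls.

## Task

First swing the recipe stand's raised retaining bar down until it rests fully home in its catch in front of the card. Then take the spring clip from its rest by its two tails, squeeze it wide open and hold it gaping over the middle of the card's top edge, the edge between the jaws and nothing of the clip touching the card, ready for me to slip a shopping list in. Finish while still holding it open there; leave the other things where they stand.

Things in the scene. Friction and masses are not known exactly. Their poses are not given: they have to be found in the camera images.
- stand: Recipe-card stand, fixed to the worktop: a pale wooden block 85 (x) x 170 (y) x 24 mm high with a stiff white card standing upright in it and fixed. Origin: centre of the underside; z up, y along the card's width, -x is the face towards the robot. The card is 4 mm thick, 127 mm wide, centred on x = 0, y = 0, its top edge 100 mm above the worktop. On the -x side, 22 mm before the card, are a steel hinge (+y end) and a U-shaped catch (y = -50 mm, prongs 4 x 10 mm, 54 mm high).
- card_top (a point): Middle of the card's top edge, 100 mm above the worktop; axes as the stand's.
- latch_hinge (a point): Point on the retaining bar's hinge axis, in stand coordinates (-22, 68, 45) mm. The axis runs along the stand's x.
- latch_knob (a point): Centre of the black ball, 18 mm in diameter, at the free end of the retaining bar, 146 mm from the hinge axis. The bar is steel, 8 x 8 mm. When closed the ball's centre is at (-22, -78, 45) mm in stand coordinates, beside the card and beyond the catch.
- latch (a joint): Angle of the retaining bar: 0 = level, home in its catch; positive = raised (its ball end goes up, in the plane parallel to the card), at most 1.3. It has some friction and stays where it is left; under 1 N at the ball moves it.
- clip_rest: Clip rest, fixed to the worktop: pale wooden block 75 (x) x 95 (y) x 22 mm high with an upright steel tongue 4 mm thick (x), 70 mm long (y), rising 18 mm above the block. Origin: centre of the underside, z up. The clip stands upright on the block, jaws down, clamped on the tongue.
- clip: Dark steel spring clip, 44 mm wide (y), about 87 mm tall, 65 g; two halves, mirror images, joined by a pin along y that lies 42 mm above the lower ends of the jaws. This body is the half on the -x side; origin midway between the lower ends of the jaws when shut on the tongue, z up towards the tails. This half leans as the clip opens, so use the jaw and tail points to find the clip's middle.
- clip_lever (a joint): How far the clip is open: 0 = jaws 4 mm apart as on the tongue, 0.56 = fully open at its stop with the jaws about 27 mm apart at their lower ends. The spring always pulls shut; squeezing the tails together opens it, with about 3 N at each tail to begin and 7 N at the stop.
- jaw_a (a point): Lower inner edge of the -x jaw, middle of its width. The jaw's lip is 4 mm thick, 44 mm wide, its lower end at this point.
- jaw_b (a point): Lower inner edge of the +x jaw, likewise.
- tail_a (a point): Outermost point of the -x tail: middle of a rubber-covered round bar 10 mm in diameter, 38 mm long along y. Its top is 5 mm higher. The tails' outer faces are 54 mm apart when the clip is on the tongue, about 30 mm at full opening; the tails rise about 4 mm from the jaws as they are squeezed.
- tail_b (a point): Outermost point of the +x tail, likewise. The middle between tail_a and tail_b is where to put the grasp, fingers closing along the clip's x.
- mill: Bystander, glass salt shaker with grey cap, 44 mm wide, 90 mm tall; origin at its underside.
- mug: Bystander, patterned mug, 82 mm wide, 91 mm tall, with handle; origin at its underside.
- tin: Bystander, food tin, 57 mm wide, 72 mm tall.
- timer: Bystander, egg timer, 62 mm wide, 46 mm tall.
- matches: Bystander, matchbox, 36 x 53 x 15 mm.
- jar: Bystander, spice jar with green cap, 46 mm wide, 106 mm tall.

How it is judged:
By the outcome, as a careful person would: the job done as asked, in the order asked, and still so for the second after the job is handed in, while the arm keeps its last pose, push and grip.
It also fails if it takes over 61 s, if anything falls off the work surface, if the arm or the gripper's body presses on something with over 40 N, if the wrist force passes 120 N, or if a joint passes its speed limit or range.

## Working session

There is one attempt and no reset: what is moved stays moved. The work goes in short steps, Python scripts to look and compute and a tool call to move; the robot and the scene stay as the last step left them, time stands still between calls to the robot, and variables do not carry over. Pictures are saved under pics/ and viewed, at most 10 in all, crops included, and the job is handed in when it is done.

Besides the shell and the picture viewer there is one more tool, called after "Call:" as a command line: name --argument value ..., lists and objects as JSON in quotes. arm_command: Moves the arm, as the interface text tells. Its arguments: {"type":"object","properties":{"plan":{"type":"array","items":{"type":"object","properties":{"claw":{"type":"number"},"tx":{"type":"number"},"ty":{"type":"number"},"tz":{"type":"number"},"ax":{"type":"number"},"ay":{"type":"number"},"az":{"type":"number"}}}},"squeeze":{"type":"number"}},"required":["plan"]}

```bash
mkdir -p pics
cat > h.py <<'E'
import numpy as np, cv2
from scipy.spatial.transform import Rotation as R
from bench import r
def RM(o):
    o=np.array(o,float)
    if o.shape==(3,3): return o
    return R.from_rotvec(o).as_matrix() if o.size==3 else R.from_quat(o).as_matrix()
def world(p,cam):
    m=r.camera_model(cam); return RM(m["orientation"])@np.array(p)+np.array(m["position"])
def proj(p,cam):
    m=r.camera_model(cam); c=RM(m["orientation"]).T@(np.array(p)-np.array(m["position"]))
    x,y=c[0]/-c[2],-c[1]/-c[2]; s=1+m["k1"]*(x*x+y*y); return m["fx"]*x*s+m["cx"],m["fy"]*y*s+m["cy"]
def find(names,cams=("scene","top"),f="tip_of",n=2):
    for t in names:
        for c in cams:
            for d in getattr(r,f)(t,c)[:n]:
                w=world(d["location"],c); print(t,c,f,round(d["confidence"],2),np.round(w,4),np.round(proj(w,c)))
E
python3 - <<'E'
from h import *
for c in ("scene","top"):
    cv2.imwrite(f"pics/{c}0.png",r.grab_frame(c)[:,:,::-1]); print(c,r.camera_model(c))
o=r.get_obs(); print(o)
find(["stand","card_top","latch_hinge","latch_knob","clip_rest","clip","jaw_a","jaw_b","tail_a","tail_b"])
find(["mill","mug","tin","timer","matches","jar"],f="boxes_of",n=1)
print(r.get_obs()["clock"])
E
```

```text
scene {'fx': 502.9857514718151, 'fy': 502.9857514718151, 'cx': 273.4937141201479, 'cy': 214.4542440829385, 'k1': -0.05019770428688572, 'position': array([0.44896632, 0.84236047, 0.65754296]), 'orientation': array([ 0.01419346, -1.57373196, -2.68895371])}
top {'fx': 419.18635174335174, 'fy': 419.18635174335174, 'cx': 276.76842211236334, 'cy': 212.3314697860447, 'k1': -0.1308137015256181, 'position': array([ 0.40282537, -0.17737387,  1.02974587]), 'orientation': array([ 0.04564805, -0.05595295, -1.56175059])}
{'clock': 0.1, 'joints': array([ 1.14090484,  0.47772935,  0.02233079,  1.55632757, -0.01149694,
        1.10930088, -0.08309487]), 'qvel': array([ 6.64943650e-05, -8.75214094e-04, -6.54845746e-05, -3.20823431e-03,
        7.77457514e-04, -1.11389541e-03,  6.78717662e-04]), 'tau': array([ 4.81543088e-03, -5.97754562e+01,  1.61272198e+00, -2.81952578e+01,
        1.25323894e-02,  5.00145456e-03,  3.83899726e-05]), 'tcp_pos': array([ 0.21341989, -0.64011962,  0.40382505]), 'orientation': array([-3.09943429e+00, -5.03093411e-01,  5.91130891e-04]), 'contact_force': array([ 0.38265545,
[... 2040 characters left out ...]
.1072] [324. 174.]
mill scene boxes_of 0.78 [ 0.4468 -0.1327  0.0466] [285. 239.]
mill top boxes_of 0.75 [ 0.4491 -0.1479  0.0856] [261. 219.]
mug top boxes_of 0.98 [ 0.5674 -0.1434  0.0125] [261. 172.]
tin scene boxes_of 0.93 [0.376  0.1481 0.0607] [323. 316.]
tin top boxes_of 0.79 [0.3761 0.1255 0.0655] [143. 250.]
timer scene boxes_of 0.95 [ 0.3684 -0.0277  0.0325] [321. 271.]
timer top boxes_of 0.64 [ 0.3618 -0.0478  0.0399] [219. 256.]
matches scene boxes_of 0.76 [ 0.3805 -0.2924  0.0187] [310. 215.]
matches top boxes_of 0.92 [ 0.3814 -0.3006  0.0177] [325. 249.]
jar scene boxes_of 0.74 [ 0.5989 -0.4386  0.062 ] [231. 175.]
jar top boxes_of 0.91 [ 0.5951 -0.4496  0.1037] [395. 155.]
1.7
```

Run:
```python
import cv2,numpy as np
a=cv2.imread("pics/scene0.png")[140:380,180:380];b=cv2.imread("pics/top0.png")[120:290,110:430]
a=cv2.resize(a,None,fx=2.2,fy=2.2,interpolation=cv2.INTER_CUBIC); b=cv2.resize(b,(800,425),interpolation=cv2.INTER_CUBIC)
cv2.imwrite("pics/s0c.png",a);cv2.imwrite("pics/t0c.png",b)
```

```text
(no output)
```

View pics/s0c.png

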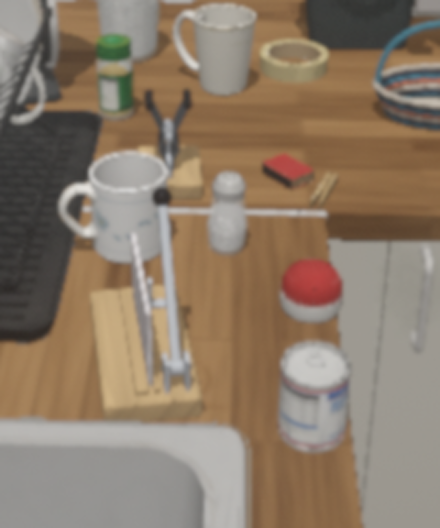

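View pics/t0c.png

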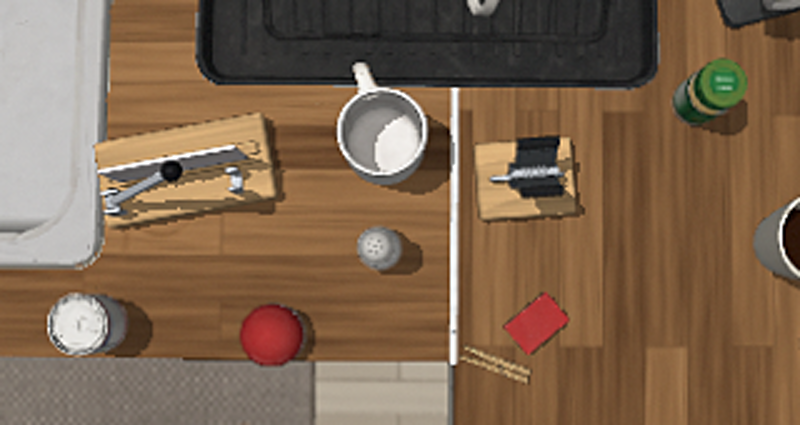

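The scene crop shows the stand with its bar raised (ball at about (163,197) in the crop). The clip on its rest is at (168,130), with the mug and shaker between them. The top crop shows the stand yawed about 10° and the rest only slightly. Next I'll rectify the top picture at known heights to get the yaws.

```bash
cat >> h.py <<'E'
def rect(img,cam,x0,x1,y0,y1,z,s=2500.):  # metric view: up=+x, left=+y
    nx,ny=int((x1-x0)*s),int((y1-y0)*s); m=r.camera_model(cam)
    X=x1-(np.arange(nx)+.5)/s; Y=y1-(np.arange(ny)+.5)/s; XX,YY=np.meshgrid(X,Y,indexing="ij")
    P=np.stack([XX,YY,np.full_like(XX,z)],-1)-np.array(m["position"]); c=P@RM(m["orientation"])
    u,v=c[...,0]/-c[...,2],c[...,1]/c[...,2]; k=1+m["k1"]*(u*u+v*v)
    o=cv2.remap(img,(m["fx"]*u*k+m["cx"]).astype("f4"),(m["fy"]*v*k+m["cy"]).astype("f4"),cv2.INTER_CUBIC)
    for i,x in enumerate(X):
        if i and int(x*50)!=int(X[i-1]*50): cv2.putText(o,f"{int(X[i-1]*50)*20}",(0,i),0,.35,(0,0,255)); o[i,::6]=(0,0,255)
    for j,y in enumerate(Y):
        if j and np.floor(y*50)!=np.floor(Y[j-1]*50): cv2.putText(o,f"{int(np.floor(Y[j-1]*50))*20}",(j,10),0,.35,(255,0,0)); o[::6,j]=(255,0,0)
    return o
E
python3 - <<'E'
from h import *
i=cv2.imread("pics/top0.png")
a=rect(i,"top",.46,.58,-.05,.15,.1); b=rect(i,"top",.46,.58,-.35,-.23,.022)
cv2.imwrite("pics/rect0.png",np.hstack([a,b])); print(a.shape,b.shape)
E
```

```text
(299, 500, 3) (299, 299, 3)
```

View pics/rect0.png

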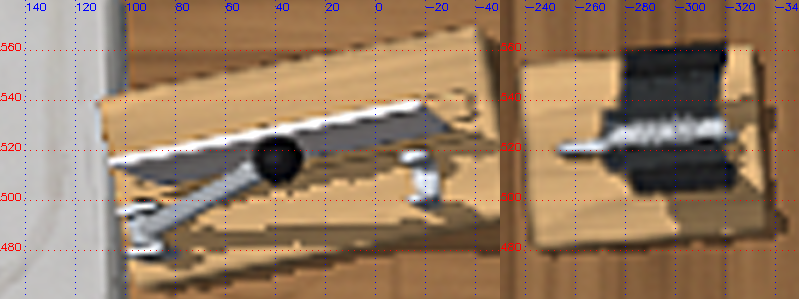

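The rectified view puts the card's top edge from (0.515, 0.106) to (0.539, −0.019). That gives its middle at about (0.527, 0.044) and a yaw of about 11°, with a length of 127 mm that matches the text. The rest's corners give a centre of (0.520, −0.288) and a yaw of about 4.3°, and the clip's tails are centred at about (0.522, −0.291). Now I'll move over the ball with the fingers shut.

Call:
arm_command --plan '[{"tx":0.0245,"ty":-0.027,"claw":1},{"tx":0.0245,"ty":-0.027,"claw":1},{"tx":0.0245,"ty":-0.027,"claw":1},{"tx":0.0245,"ty":-0.027,"claw":1},{"tx":0.0245,"ty":-0.027,"claw":1},{"tx":0.0245,"ty":-0.027,"claw":1},{"tx":0.0245,"ty":-0.027,"claw":1},{"tx":0.0245,"ty":-0.027,"claw":1},{"tx":0.0245,"ty":-0.027,"claw":1},{"tx":0.0245,"ty":-0.027,"claw":1}]' --squeeze 30

```text
invalid input at $.plan[0]: expected keys claw, tx, ty, tz, ax, ay, az
```

Call:
arm_command --plan '[{"tx":0.0245,"ty":-0.027,"claw":1},{"tx":0.0245,"ty":-0.027,"claw":1},{"tx":0.0245,"ty":-0.027,"claw":1},{"tx":0.0245,"ty":-0.027,"claw":1},{"tx":0.0245,"ty":-0.027,"claw":1},{"tx":0.0245,"ty":-0.027,"claw":1},{"tx":0.0245,"ty":-0.027,"claw":1},{"tx":0.0245,"ty":-0.027,"claw":1},{"tx":0.0245,"ty":-0.027,"claw":1},{"tx":0.0245,"ty":-0.027,"claw":1}]'

```text
invalid input at $.plan[0]: expected keys claw, tx, ty, tz, ax, ay, az
```

Call:
arm_command --plan '[{"az":-7,"claw":1},{"az":-7,"claw":1},{"az":-7,"claw":1},{"az":-7,"claw":1},{"az":-7,"claw":1},{"az":-7,"claw":1},{"az":-7,"claw":1},{"az":-7,"claw":1},{"az":-7,"claw":1},{"az":-7,"claw":1}]'

```text
invalid input at $.plan[0]: expected keys claw, tx, ty, tz, ax, ay, az
```

Call:
arm_command --plan '[{"az":-6.3,"claw":1},{"az":-6.3,"claw":1},{"claw":1},{"claw":1},{"claw":1},{"claw":1},{"claw":1},{"claw":1},{"claw":1},{"claw":1}]'

```text
invalid input at $.plan[0]: expected keys claw, tx, ty, tz, ax, ay, az
```

Call:
arm_command --plan '[{"tx":0.0245,"ty":-0.027,"tz":0,"ax":0,"ay":0,"az":0,"claw":1},{"tx":0.0245,"ty":-0.027,"tz":0,"ax":0,"ay":0,"az":0,"claw":1},{"tx":0.0245,"ty":-0.027,"tz":0,"ax":0,"ay":0,"az":0,"claw":1},{"tx":0.0245,"ty":-0.027,"tz":0,"ax":0,"ay":0,"az":0,"claw":1},{"tx":0.0245,"ty":-0.027,"tz":0,"ax":0,"ay":0,"az":0,"claw":1},{"tx":0.0245,"ty":-0.027,"tz":0,"ax":0,"ay":0,"az":0,"claw":1},{"tx":0.0245,"ty":-0.027,"tz":0,"ax":0,"ay":0,"az":0,"claw":1},{"tx":0.0245,"ty":-0.027,"tz":0,"ax":0,"ay":0,"az":0,"claw":1},{"tx":0.0245,"ty":-0.027,"tz":0,"ax":0,"ay":0,"az":0,"claw":1},{"tx":0.0245,"ty":-0.027,"tz":0,"ax":0,"ay":0,"az":0,"claw":1}]' --squeeze 30

```text
clock: 2.53
tcp_pos: [0.3609, -0.305, 0.405]
orientation: [3.1, 0.503, 0.001]
contact_force: [1.2, 0.1, -0.9]
grip_width: 0.0002
gripper_force: 0.0
```

Call:
arm_command --plan '[{"tx":0.0245,"ty":-0.027,"tz":0,"ax":0,"ay":0,"az":0,"claw":1},{"tx":0.0245,"ty":-0.027,"tz":0,"ax":0,"ay":0,"az":0,"claw":1},{"tx":0.0245,"ty":-0.027,"tz":0,"ax":0,"ay":0,"az":0,"claw":1},{"tx":0.0245,"ty":-0.027,"tz":0,"ax":0,"ay":0,"az":0,"claw":1},{"tx":0.0245,"ty":-0.027,"tz":0,"ax":0,"ay":0,"az":0,"claw":1},{"tx":0.0245,"ty":-0.027,"tz":0,"ax":0,"ay":0,"az":0,"claw":1},{"tx":0.0245,"ty":-0.027,"tz":0,"ax":0,"ay":0,"az":0,"claw":1},{"tx":0.0245,"ty":-0.027,"tz":0,"ax":0,"ay":0,"az":0,"claw":1},{"tx":0.0245,"ty":-0.027,"tz":0,"ax":0,"ay":0,"az":0,"claw":1},{"tx":0.0245,"ty":-0.027,"tz":0,"ax":0,"ay":0,"az":0,"claw":1}]'

```text
clock: 3.37
tcp_pos: [0.508, 0.0285, 0.405]
orientation: [3.101, 0.503, 0.001]
contact_force: [1.1, -0.0, -0.4]
grip_width: -0.0001
gripper_force: 0.0
```

Call:
arm_command --plan '[{"tx":0,"ty":0,"tz":0,"ax":0,"ay":0,"az":-7,"claw":1},{"tx":0,"ty":0,"tz":0,"ax":0,"ay":0,"az":-7,"claw":1},{"tx":0,"ty":0,"tz":0,"ax":0,"ay":0,"az":-7,"claw":1},{"tx":0,"ty":0,"tz":0,"ax":0,"ay":0,"az":-7,"claw":1},{"tx":0,"ty":0,"tz":0,"ax":0,"ay":0,"az":-7,"claw":1},{"tx":0,"ty":0,"tz":0,"ax":0,"ay":0,"az":-7,"claw":1},{"tx":0,"ty":0,"tz":0,"ax":0,"ay":0,"az":-7,"claw":1},{"tx":0,"ty":0,"tz":0,"ax":0,"ay":0,"az":-7,"claw":1},{"tx":0,"ty":0,"tz":0,"ax":0,"ay":0,"az":-7,"claw":1},{"tx":0,"ty":0,"tz":0,"ax":0,"ay":0,"az":-7,"claw":1}]'

```text
clock: 4.2
tcp_pos: [0.5076, 0.0268, 0.4049]
orientation: [2.245, 2.197, 0.0]
contact_force: [-0.2, 0.2, -0.2]
grip_width: 0.0
gripper_force: 0.0
```

Call:
arm_command --plan '[{"tx":0,"ty":0,"tz":0,"ax":0,"ay":0,"az":-6.3,"claw":1},{"tx":0,"ty":0,"tz":0,"ax":0,"ay":0,"az":-6.3,"claw":1},{"tx":0,"ty":0,"tz":0,"ax":0,"ay":0,"az":0,"claw":1},{"tx":0,"ty":0,"tz":0,"ax":0,"ay":0,"az":0,"claw":1},{"tx":0,"ty":0,"tz":0,"ax":0,"ay":0,"az":0,"claw":1},{"tx":0,"ty":0,"tz":0,"ax":0,"ay":0,"az":0,"claw":1},{"tx":0,"ty":0,"tz":0,"ax":0,"ay":0,"az":0,"claw":1},{"tx":0,"ty":0,"tz":0,"ax":0,"ay":0,"az":0,"claw":1},{"tx":0,"ty":0,"tz":0,"ax":0,"ay":0,"az":0,"claw":1},{"tx":0,"ty":0,"tz":0,"ax":0,"ay":0,"az":0,"claw":1}]'

```text
clock: 5.03
tcp_pos: [0.5076, 0.0269, 0.4047]
orientation: [-1.998, -2.425, 0.0]
contact_force: [0.3, 0.2, 0.8]
grip_width: 0.0
gripper_force: 0.0
```

Call:
arm_command --plan '[{"tx":-0.0016,"ty":-0.001,"tz":0.018,"ax":0,"ay":0,"az":0,"claw":1},{"tx":-0.0016,"ty":-0.001,"tz":0.018,"ax":0,"ay":0,"az":0,"claw":1},{"tx":-0.0016,"ty":-0.001,"tz":0.018,"ax":0,"ay":0,"az":0,"claw":1},{"tx":-0.0049,"ty":0,"tz":0.0093,"ax":0,"ay":0,"az":0,"claw":1},{"tx":-0.0056,"ty":0,"tz":0.0047,"ax":0,"ay":0,"az":0,"claw":1},{"tx":-0.0053,"ty":0,"tz":0.005,"ax":0,"ay":0,"az":0,"claw":1},{"tx":-0.0051,"ty":0,"tz":0.0052,"ax":0,"ay":0,"az":0,"claw":1},{"tx":-0.0049,"ty":0,"tz":0.0054,"ax":0,"ay":0,"az":0,"claw":1},{"tx":-0.0045,"ty":0,"tz":0.0057,"ax":0,"ay":0,"az":0,"claw":1},{"tx":-0.0043,"ty":0,"tz":0.006,"ax":0,"ay":0,"az":0,"claw":1}]'

```text
clock: 5.87
tcp_pos: [0.5123, -0.0125, 0.309]
orientation: [1.997, 2.425, 0.001]
contact_force: [-0.0, -0.8, 0.2]
grip_width: 0.0001
gripper_force: 0.4
```

Run:
```python
from h import *
for c in ("scene","top"): r.grab_frame(c)
find(["latch_knob"])
o=r.get_obs();print(o["tcp_pos"],o["contact_force"])
```

```text
latch_knob scene tip_of 0.85 [ 0.5134 -0.0097  0.1269] [251. 237.]
[ 0.511983   -0.01198588  0.30907536] [-0.13139038 -0.35734441 -0.26427232]
```

Call:
arm_command --plan '[{"tx":-0.004,"ty":0,"tz":0.0061,"ax":0,"ay":0,"az":0,"claw":1},{"tx":-0.0036,"ty":0,"tz":0.0063,"ax":0,"ay":0,"az":0,"claw":1},{"tx":-0.0034,"ty":0,"tz":0.0065,"ax":0,"ay":0,"az":0,"claw":1},{"tx":-0.003,"ty":0,"tz":0.0066,"ax":0,"ay":0,"az":0,"claw":1},{"tx":-0.0026,"ty":0,"tz":0.0068,"ax":0,"ay":0,"az":0,"claw":1},{"tx":-0.0024,"ty":0,"tz":0.007,"ax":0,"ay":0,"az":0,"claw":1},{"tx":-0.002,"ty":0,"tz":0.007,"ax":0,"ay":0,"az":0,"claw":1},{"tx":-0.0016,"ty":0,"tz":0.0071,"ax":0,"ay":0,"az":0,"claw":1},{"tx":-0.0013,"ty":0,"tz":0.0072,"ax":0,"ay":0,"az":0,"claw":1},{"tx":-0.0009,"ty":0,"tz":0.0072,"ax":0,"ay":0,"az":0,"claw":1}]'

```text
clock: 6.9
tcp_pos: [0.5169, -0.0368, 0.2408]
orientation: [-1.997, -2.425, 0.0]
contact_force: [-0.4, -0.8, 0.5]
grip_width: -0.0001
gripper_force: 0.1
```

Call:
arm_command --plan '[{"tx":-0.0003,"ty":0,"tz":0.005,"ax":0,"ay":0,"az":0,"claw":1},{"tx":-0.0002,"ty":0,"tz":0.004,"ax":0,"ay":0,"az":0,"claw":1},{"tx":0,"ty":0,"tz":0.002,"ax":0,"ay":0,"az":0,"claw":1},{"tx":0,"ty":0,"tz":0.001,"ax":0,"ay":0,"az":0,"claw":1},{"tx":0,"ty":0,"tz":0.001,"ax":0,"ay":0,"az":0,"claw":1},{"tx":0,"ty":0,"tz":0.001,"ax":0,"ay":0,"az":0,"claw":1},{"tx":0,"ty":0,"tz":0.001,"ax":0,"ay":0,"az":0,"claw":1},{"tx":0,"ty":0,"tz":0,"ax":0,"ay":0,"az":0,"claw":1},{"tx":0,"ty":0,"tz":0,"ax":0,"ay":0,"az":0,"claw":1},{"tx":0,"ty":0,"tz":0,"ax":0,"ay":0,"az":0,"claw":1}]'

```text
clock: 7.73
tcp_pos: [0.5172, -0.0371, 0.227]
orientation: [1.997, 2.424, 0.001]
contact_force: [-0.3, -0.2, 5.2]
grip_width: -0.0002
gripper_force: 2.4
```

Call:
arm_command --plan '[{"tx":0,"ty":0,"tz":0.001,"ax":0,"ay":0,"az":0,"claw":1},{"tx":0,"ty":0,"tz":0.001,"ax":0,"ay":0,"az":0,"claw":1},{"tx":0,"ty":0,"tz":0,"ax":0,"ay":0,"az":0,"claw":1},{"tx":0,"ty":0,"tz":0,"ax":0,"ay":0,"az":0,"claw":1},{"tx":0,"ty":0,"tz":0,"ax":0,"ay":0,"az":0,"claw":1},{"tx":0,"ty":0,"tz":0,"ax":0,"ay":0,"az":0,"claw":1},{"tx":0,"ty":0,"tz":0,"ax":0,"ay":0,"az":0,"claw":1},{"tx":0,"ty":0,"tz":0,"ax":0,"ay":0,"az":0,"claw":1},{"tx":0,"ty":0,"tz":0,"ax":0,"ay":0,"az":0,"claw":1},{"tx":0,"ty":0,"tz":0,"ax":0,"ay":0,"az":0,"claw":1}]'

```text
clock: 8.57
tcp_pos: [0.5174, -0.037, 0.226]
orientation: [1.997, 2.424, 0.0]
contact_force: [-5.3, 0.4, 17.3]
grip_width: 0.0003
gripper_force: 8.8
```

Call:
arm_command --plan '[{"tx":0,"ty":0,"tz":-0.006,"ax":0,"ay":0,"az":0,"claw":1},{"tx":0,"ty":0,"tz":-0.012,"ax":0,"ay":0,"az":0,"claw":1},{"tx":0,"ty":0,"tz":-0.018,"ax":0,"ay":0,"az":0,"claw":1},{"tx":0,"ty":0,"tz":-0.018,"ax":0,"ay":0,"az":0,"claw":1},{"tx":0,"ty":0,"tz":-0.018,"ax":0,"ay":0,"az":0,"claw":1},{"tx":0,"ty":0,"tz":-0.018,"ax":0,"ay":0,"az":0,"claw":1},{"tx":0,"ty":0,"tz":-0.018,"ax":0,"ay":0,"az":0,"claw":1},{"tx":0,"ty":0,"tz":-0.018,"ax":0,"ay":0,"az":0,"claw":1},{"tx":0,"ty":0,"tz":-0.018,"ax":0,"ay":0,"az":0,"claw":0},{"tx":0,"ty":0,"tz":-0.016,"ax":0,"ay":0,"az":0,"claw":0}]'

```text
clock: 9.4
tcp_pos: [0.5169, -0.0371, 0.3862]
orientation: [1.997, 2.425, 0.001]
contact_force: [0.7, -0.1, 0.2]
grip_width: 0.0233
gripper_force: 0.0
```

Call:
arm_command --plan '[{"tx":-0.025,"ty":-0.0044,"tz":0,"ax":0,"ay":0,"az":0,"claw":0},{"tx":-0.025,"ty":-0.0044,"tz":0,"ax":0,"ay":0,"az":0,"claw":0},{"tx":-0.025,"ty":-0.0044,"tz":0,"ax":0,"ay":0,"az":0,"claw":0},{"tx":-0.025,"ty":-0.0044,"tz":0,"ax":0,"ay":0,"az":0,"claw":0},{"tx":-0.025,"ty":-0.0044,"tz":0,"ax":0,"ay":0,"az":0,"claw":0},{"tx":-0.025,"ty":-0.0044,"tz":0,"ax":0,"ay":0,"az":0,"claw":0},{"tx":-0.025,"ty":-0.0044,"tz":0,"ax":0,"ay":0,"az":0,"claw":0},{"tx":-0.025,"ty":-0.0044,"tz":0,"ax":0,"ay":0,"az":0,"claw":0},{"tx":-0.025,"ty":-0.0044,"tz":0,"ax":0,"ay":0,"az":0,"claw":0},{"tx":-0.025,"ty":-0.0044,"tz":0,"ax":0,"ay":0,"az":0,"claw":0}]'

```text
clock: 10.23
tcp_pos: [0.5213, -0.2922, 0.3851]
orientation: [1.997, 2.425, 0.0]
contact_force: [0.5, 0.7, 0.2]
grip_width: 0.0853
gripper_force: 0.0
```

Call:
arm_command --plan '[{"tx":0,"ty":0,"tz":0,"ax":0,"ay":0,"az":3.4,"claw":0},{"tx":0,"ty":0,"tz":0,"ax":0,"ay":0,"az":3.3,"claw":0},{"tx":0,"ty":0,"tz":0,"ax":0,"ay":0,"az":0,"claw":0},{"tx":0,"ty":0,"tz":0,"ax":0,"ay":0,"az":0,"claw":0},{"tx":0,"ty":0,"tz":0,"ax":0,"ay":0,"az":0,"claw":0},{"tx":0,"ty":0,"tz":0,"ax":0,"ay":0,"az":0,"claw":0},{"tx":0,"ty":0,"tz":0,"ax":0,"ay":0,"az":0,"claw":0},{"tx":0,"ty":0,"tz":0,"ax":0,"ay":0,"az":0,"claw":0},{"tx":0,"ty":0,"tz":0,"ax":0,"ay":0,"az":0,"claw":0},{"tx":0,"ty":0,"tz":0,"ax":0,"ay":0,"az":0,"claw":0}]'

```text
clock: 11.07
tcp_pos: [0.5217, -0.2909, 0.3846]
orientation: [2.135, 2.304, 0.0]
contact_force: [0.2, -0.5, 0.7]
grip_width: 0.0855
gripper_force: 0.0
```

Run:
```python
from h import *
for c in ("scene","top"): cv2.imwrite(f"pics/{c}1.png",r.grab_frame(c)[:,:,::-1])
find(["latch_knob","card_top","stand","latch_hinge","tail_a","clip","clip_rest"])
a=cv2.imread("pics/scene1.png")[100:350,160:360]; b=cv2.imread("pics/top1.png")[120:290,110:430]
cv2.imwrite("pics/c1.png",np.hstack([cv2.resize(a,(400,500)),cv2.resize(cv2.copyMakeBorder(b,0,230,0,0,0),(400,500))]))
print(r.get_obs()["clock"])
```

```text
latch_knob scene tip_of 0.81 [ 0.5179 -0.0362  0.0453] [251. 263.]
latch_knob scene tip_of 0.66 [ 0.4476 -0.1503 -0.0028] [284. 252.]
latch_knob top tip_of 0.75 [ 0.5199 -0.0342  0.0427] [214. 189.]
card_top scene tip_of 0.96 [0.531  0.0458 0.0997] [241. 264.]
card_top top tip_of 0.95 [0.52   0.0451 0.1009] [175. 186.]
stand scene tip_of 0.87 [0.5247 0.0421 0.0045] [245. 301.]
stand scene tip_of 0.31 [ 0.5171 -0.0328  0.0447] [251. 264.]
stand top tip_of 0.6 [5.293e-01 4.210e-02 5.000e-04] [186. 188.]
stand top tip_of 0.31 [ 0.5191 -0.2909  0.0235] [321. 192.]
latch_hinge scene tip_of 0.63 [0.4878 0.1076 0.0451] [262. 307.]
latch_hinge top tip_of 0.71 [0.4957 0.1074 0.0456] [155. 199.]
latch_hinge top tip_of 0.15 [ 0.5191 -0.2883  0.022 ] [320. 192.]
tail_a scene tip_of 0.56 [ 0.5496 -0.2904  0.1018] [244. 186.]
tail_a scene tip_of 0.51 [ 0.4967 -0.2922  0.1027] [266. 186.]
tail_a top tip_of 0.66 [ 0.4955 -0.2945  0.1051] [327. 198.]
tail_a top tip_of 0.42 [ 0.5443 -0.286   0.1051] [323. 176.]
clip scene tip_of 0.5 [ 0.5179 -0.2895  0.0193] [257. 215.]
clip top tip_of 0.66 [ 0.5173 -0.2945  0.0258] [323. 192.]
clip_rest scene tip_of 0.78 [ 5.171e-01 -2.860e-01  1.000e-04] [258. 222.]
clip_rest scene tip_of 0.19 [0.5296 0.0458 0.1005] [241. 263.]
clip_rest top tip_of 0.7 [ 5.232e-01 -2.899e-01  4.000e-04] [320. 191.]
clip_rest top tip_of 0.44 [ 0.5749 -0.139  -0.0067] [259. 170.]
11.8667
```

View pics/c1.png

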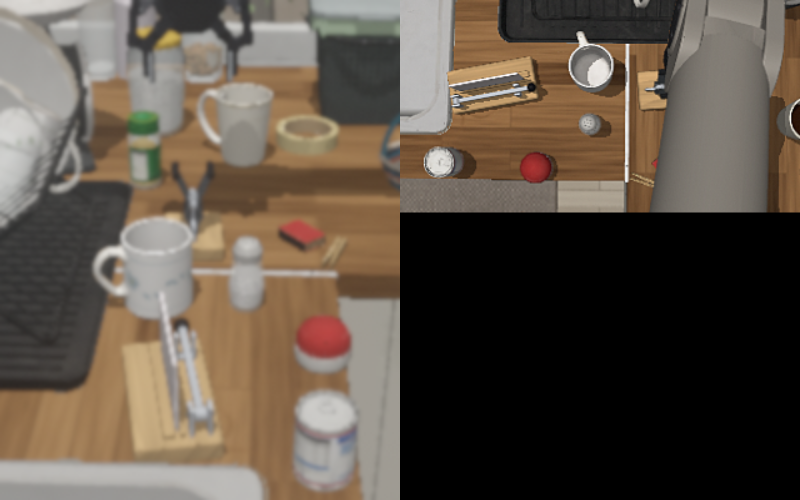

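The knob is measured at z ≈ 0.044, so the bar is home, and the picture shows it lying level in the catch. The gripper stands above the clip, so I'll descend and squeeze gradually.

Call:
arm_command --plan '[{"tx":0,"ty":0,"tz":0.014,"ax":0,"ay":0,"az":0,"claw":0},{"tx":0,"ty":0,"tz":0.014,"ax":0,"ay":0,"az":0,"claw":0},{"tx":0,"ty":0,"tz":0.014,"ax":0,"ay":0,"az":0,"claw":0},{"tx":0,"ty":0,"tz":0.014,"ax":0,"ay":0,"az":0,"claw":0},{"tx":0,"ty":0,"tz":0.014,"ax":0,"ay":0,"az":0,"claw":0},{"tx":0,"ty":0,"tz":0.014,"ax":0,"ay":0,"az":0,"claw":0},{"tx":0,"ty":0,"tz":0.014,"ax":0,"ay":0,"az":0,"claw":0},{"tx":0,"ty":0,"tz":0.014,"ax":0,"ay":0,"az":0,"claw":0},{"tx":0,"ty":0,"tz":0.014,"ax":0,"ay":0,"az":0,"claw":0},{"tx":0,"ty":0,"tz":0,"ax":0,"ay":0,"az":0,"claw":0}]' --squeeze 30

```text
clock: 12.7
tcp_pos: [0.5206, -0.2907, 0.256]
orientation: [-2.133, -2.301, 0.002]
contact_force: [-0.4, 0.3, 0.3]
grip_width: 0.0852
gripper_force: 0.0
```

Call:
arm_command --plan '[{"tx":0,"ty":0,"tz":0,"ax":0,"ay":0,"az":0,"claw":0.2},{"tx":0,"ty":0,"tz":0,"ax":0,"ay":0,"az":0,"claw":0.25},{"tx":0,"ty":0,"tz":0,"ax":0,"ay":0,"az":0,"claw":0.28},{"tx":0,"ty":0,"tz":0,"ax":0,"ay":0,"az":0,"claw":0.31},{"tx":0,"ty":0,"tz":0,"ax":0,"ay":0,"az":0,"claw":0.34},{"tx":0,"ty":0,"tz":0,"ax":0,"ay":0,"az":0,"claw":0.36},{"tx":0,"ty":0,"tz":0,"ax":0,"ay":0,"az":0,"claw":0.38},{"tx":0,"ty":0,"tz":0,"ax":0,"ay":0,"az":0,"claw":0.38},{"tx":0,"ty":0,"tz":0,"ax":0,"ay":0,"az":0,"claw":0.38},{"tx":0,"ty":0,"tz":0,"ax":0,"ay":0,"az":0,"claw":0.38}]'

```text
clock: 13.53
tcp_pos: [0.5217, -0.2912, 0.2592]
orientation: [2.136, 2.303, -0.0]
contact_force: [-1.8, 0.8, 5.3]
grip_width: 0.053
gripper_force: 5.7
```

Call:
arm_command --plan '[{"tx":0,"ty":0,"tz":-0.0014,"ax":0,"ay":0,"az":0,"claw":0.41},{"tx":0,"ty":0,"tz":-0.0007,"ax":0,"ay":0,"az":0,"claw":0.44},{"tx":0,"ty":0,"tz":-0.0007,"ax":0,"ay":0,"az":0,"claw":0.47},{"tx":0,"ty":0,"tz":-0.0007,"ax":0,"ay":0,"az":0,"claw":0.5},{"tx":0,"ty":0,"tz":-0.0007,"ax":0,"ay":0,"az":0,"claw":0.53},{"tx":0,"ty":0,"tz":-0.0007,"ax":0,"ay":0,"az":0,"claw":0.56},{"tx":0,"ty":0,"tz":-0.0007,"ax":0,"ay":0,"az":0,"claw":0.59},{"tx":0,"ty":0,"tz":-0.0007,"ax":0,"ay":0,"az":0,"claw":0.62},{"tx":0,"ty":0,"tz":-0.0007,"ax":0,"ay":0,"az":0,"claw":0.65},{"tx":0,"ty":0,"tz":0,"ax":0,"ay":0,"az":0,"claw":0.68}]'

```text
clock: 14.37
tcp_pos: [0.5216, -0.2909, 0.2655]
orientation: [-2.136, -2.304, -0.0]
contact_force: [-0.1, -0.9, 0.9]
grip_width: 0.0279
gripper_force: 29.5
```

Call:
arm_command --plan '[{"tx":0,"ty":0,"tz":0,"ax":0,"ay":0,"az":0,"claw":0.72},{"tx":0,"ty":0,"tz":0,"ax":0,"ay":0,"az":0,"claw":0.8},{"tx":0,"ty":0,"tz":0,"ax":0,"ay":0,"az":0,"claw":0.9},{"tx":0,"ty":0,"tz":0,"ax":0,"ay":0,"az":0,"claw":1},{"tx":0,"ty":0,"tz":0,"ax":0,"ay":0,"az":0,"claw":1},{"tx":0,"ty":0,"tz":0,"ax":0,"ay":0,"az":0,"claw":1},{"tx":0,"ty":0,"tz":0,"ax":0,"ay":0,"az":0,"claw":1},{"tx":0,"ty":0,"tz":0,"ax":0,"ay":0,"az":0,"claw":1},{"tx":0,"ty":0,"tz":0,"ax":0,"ay":0,"az":0,"claw":1},{"tx":0,"ty":0,"tz":0,"ax":0,"ay":0,"az":0,"claw":1}]'

```text
clock: 15.2
tcp_pos: [0.5217, -0.2909, 0.2655]
orientation: [-2.136, -2.304, -0.0]
contact_force: [0.7, -0.3, 0.4]
grip_width: 0.0282
gripper_force: 29.6
```

Run:
```python
from h import *
r.grab_frame("top"); cv2.imwrite("pics/scene2.png",r.grab_frame("scene")[:,:,::-1])
find(["jaw_a","tail_a","clip"],("scene",))
a=cv2.imread("pics/scene2.png")[140:240,220:300]; cv2.imwrite("pics/c2.png",cv2.resize(a,(480,600),interpolation=cv2.INTER_CUBIC))
o=r.get_obs();print(o["clock"],o["tcp_pos"],o["contact_force"],o["grip_width"],o["gripper_force"])
```

```text
jaw_a scene tip_of 0.77 [ 0.4951 -0.292   0.0249] [266. 213.]
jaw_a scene tip_of 0.41 [ 0.523  -0.2895  0.021 ] [255. 214.]
tail_a scene tip_of 0.7 [ 0.5368 -0.289   0.107 ] [249. 184.]
tail_a scene tip_of 0.55 [ 0.5109 -0.2932  0.1115] [260. 182.]
clip scene tip_of 0.63 [ 0.4991 -0.2931  0.0224] [265. 213.]
15.45 [ 0.52168786 -0.29099659  0.26558738] [-0.73388815  0.28158247 -0.8073517 ] 0.028238047623872917 29.58471715450287
```

View pics/c2.png

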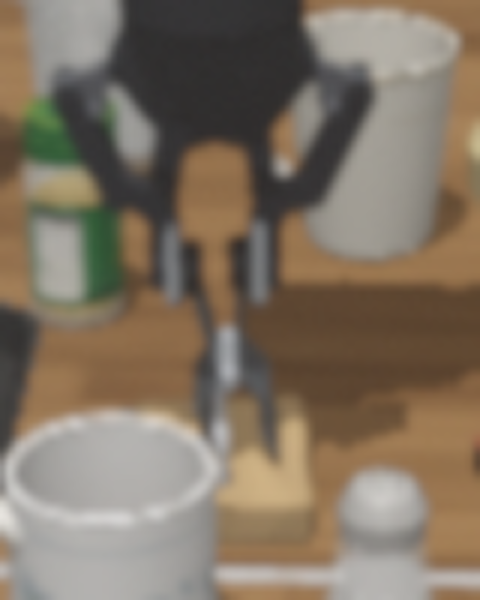

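The picture shows the clip gaping: the pin is at (230,350) in the crop and the jaws at about (205,440) and (275,455). It leans, with the jaws towards −x, and the network reads this as roughly 10°. I'll lift it, carry it high over the card and measure the lean there.

Call:
arm_command --plan '[{"tx":0,"ty":0,"tz":-0.005,"ax":0,"ay":0,"az":0,"claw":1},{"tx":0,"ty":0,"tz":-0.008,"ax":0,"ay":0,"az":0,"claw":1},{"tx":0,"ty":0,"tz":-0.01,"ax":0,"ay":0,"az":0,"claw":1},{"tx":0,"ty":0,"tz":-0.015,"ax":0,"ay":0,"az":0,"claw":1},{"tx":0,"ty":0,"tz":-0.018,"ax":0,"ay":0,"az":0,"claw":1},{"tx":0,"ty":0,"tz":-0.018,"ax":0,"ay":0,"az":0,"claw":1},{"tx":0,"ty":0,"tz":-0.018,"ax":0,"ay":0,"az":0,"claw":1},{"tx":0,"ty":0,"tz":-0.018,"ax":0,"ay":0,"az":0,"claw":1},{"tx":0,"ty":0,"tz":-0.015,"ax":0,"ay":0,"az":0,"claw":1},{"tx":0,"ty":0,"tz":-0.015,"ax":0,"ay":0,"az":0,"claw":1}]'

```text
clock: 16.28
tcp_pos: [0.5217, -0.2908, 0.408]
orientation: [2.134, 2.303, 0.001]
contact_force: [0.3, -0.5, -0.7]
grip_width: 0.0281
gripper_force: 29.6
```

Call:
arm_command --plan '[{"tx":0.01,"ty":0.001,"tz":0,"ax":0,"ay":0,"az":0,"claw":1},{"tx":0.018,"ty":0.0016,"tz":0,"ax":0,"ay":0,"az":0,"claw":1},{"tx":0.018,"ty":0.0016,"tz":0,"ax":0,"ay":0,"az":0,"claw":1},{"tx":0.018,"ty":0.0016,"tz":0,"ax":0,"ay":0,"az":0,"claw":1},{"tx":0.018,"ty":0.0016,"tz":0,"ax":0,"ay":0,"az":0,"claw":1},{"tx":0.018,"ty":0.0016,"tz":0,"ax":0,"ay":0,"az":0,"claw":1},{"tx":0.018,"ty":0.0016,"tz":0,"ax":0,"ay":0,"az":0,"claw":1},{"tx":0.018,"ty":0.0016,"tz":0,"ax":0,"ay":0,"az":0,"claw":1},{"tx":0.018,"ty":0.0016,"tz":0,"ax":0,"ay":0,"az":0,"claw":1},{"tx":0.018,"ty":0.0016,"tz":0,"ax":0,"ay":0,"az":0,"claw":1}]'

```text
clock: 17.12
tcp_pos: [0.5235, -0.1165, 0.4054]
orientation: [-2.135, -2.305, 0.0]
contact_force: [0.1, 0.1, -0.3]
grip_width: 0.0281
gripper_force: 29.7
```

Call:
arm_command --plan '[{"tx":0.018,"ty":0.0016,"tz":0,"ax":0,"ay":0,"az":0,"claw":1},{"tx":0.018,"ty":0.0016,"tz":0,"ax":0,"ay":0,"az":0,"claw":1},{"tx":0.018,"ty":0.0016,"tz":0,"ax":0,"ay":0,"az":0,"claw":1},{"tx":0.018,"ty":0.0016,"tz":0,"ax":0,"ay":0,"az":0,"claw":1},{"tx":0.018,"ty":0.0016,"tz":0,"ax":0,"ay":0,"az":0,"claw":1},{"tx":0.018,"ty":0.0016,"tz":0,"ax":0,"ay":0,"az":0,"claw":1},{"tx":0.018,"ty":0.0016,"tz":0,"ax":0,"ay":0,"az":0,"claw":1},{"tx":0.018,"ty":0.0016,"tz":0,"ax":0,"ay":0,"az":0,"claw":1},{"tx":0.018,"ty":0.0016,"tz":0,"ax":0,"ay":0,"az":0,"claw":1},{"tx":0,"ty":0,"tz":0,"ax":0,"ay":0,"az":0,"claw":1}]'

```text
clock: 17.95
tcp_pos: [0.5251, 0.0492, 0.4058]
orientation: [-2.128, -2.31, -0.003]
contact_force: [0.1, 0.8, -0.3]
grip_width: 0.0282
gripper_force: 29.7
```

Call:
arm_command --plan '[{"tx":0,"ty":0,"tz":0,"ax":0,"ay":0,"az":-2.2,"claw":1},{"tx":0,"ty":0,"tz":0,"ax":0,"ay":0,"az":-2.2,"claw":1},{"tx":0,"ty":0,"tz":0,"ax":0,"ay":0,"az":-2.2,"claw":1},{"tx":0,"ty":0,"tz":0,"ax":0,"ay":0,"az":0,"claw":1},{"tx":0,"ty":0,"tz":0,"ax":0,"ay":0,"az":0,"claw":1},{"tx":0,"ty":0,"tz":0,"ax":0,"ay":0,"az":0,"claw":1},{"tx":0,"ty":0,"tz":0,"ax":0,"ay":0,"az":0,"claw":1},{"tx":0,"ty":0,"tz":0,"ax":0,"ay":0,"az":0,"claw":1},{"tx":0,"ty":0,"tz":0,"ax":0,"ay":0,"az":0,"claw":1},{"tx":0,"ty":0,"tz":0,"ax":0,"ay":0,"az":0,"claw":1}]'

```text
clock: 18.78
tcp_pos: [0.5261, 0.0443, 0.4056]
orientation: [2.0, 2.423, 0.0]
contact_force: [-0.2, -0.2, -0.2]
grip_width: 0.028
gripper_force: 29.7
```

Run:
```python
from h import *
for c in ("scene","top"): cv2.imwrite(f"pics/{c}3.png",r.grab_frame(c)[:,:,::-1])
find(["jaw_a","tail_a","clip"]); find(["jaw_a","tail_a"])
find(["card_top"],n=1)
a=cv2.imread("pics/scene3.png")[110:310,180:320]; cv2.imwrite("pics/c3.png",cv2.resize(a,(420,600),interpolation=cv2.INTER_CUBIC))
o=r.get_obs();print(o["clock"],o["tcp_pos"],o["contact_force"],o["grip_width"],o["gripper_force"])
```

```text
jaw_a scene tip_of 0.76 [0.5038 0.0419 0.1629] [254. 235.]
jaw_a scene tip_of 0.72 [0.5296 0.0468 0.1623] [240. 236.]
jaw_a top tip_of 0.84 [0.5042 0.0407 0.1666] [170. 190.]
jaw_a top tip_of 0.65 [0.5307 0.0433 0.1605] [170. 178.]
tail_a scene tip_of 0.64 [0.5144 0.042  0.2519] [248. 192.]
tail_a scene tip_of 0.47 [0.5443 0.0466 0.2461] [231. 196.]
tail_a top tip_of 0.58 [0.5121 0.0405 0.252 ] [159. 180.]
tail_a top tip_of 0.58 [0.5415 0.0513 0.2462] [155. 165.]
clip scene tip_of 0.67 [0.5065 0.0412 0.1632] [253. 235.]
clip top tip_of 0.74 [0.5031 0.0368 0.1664] [172. 190.]
jaw_a scene tip_of 0.76 [0.5038 0.0419 0.1629] [254. 235.]
jaw_a scene tip_of 0.72 [0.5296 0.0468 0.1623] [240. 236.]
jaw_a top tip_of 0.84 [0.5042 0.0407 0.1666] [170. 190.]
jaw_a top tip_of 0.65 [0.5307 0.0433 0.1605] [170. 178.]
tail_a scene tip_of 0.64 [0.5144 0.042  0.2519] [248. 192.]
tail_a scene tip_of 0.47 [0.5443 0.0466 0.2461] [231. 196.]
tail_a top tip_of 0.58 [0.5121 0.0405 0.252 ] [159. 180.]
tail_a top tip_of 0.58 [0.5415 0.0513 0.2462] [155. 165.]
card_top scene tip_of 0.81 [0.5322 0.0477 0.1013] [240. 264.]
card_top top tip_of 0.76 [0.5262 0.0461 0.0989] [175. 184.]
19.4833 [0.52614014 0.04430645 0.40562129] [ 0.71932266  0.0169399  -0.18209062] 0.028387053505375265 29.653725922107697
```

View pics/c3.png

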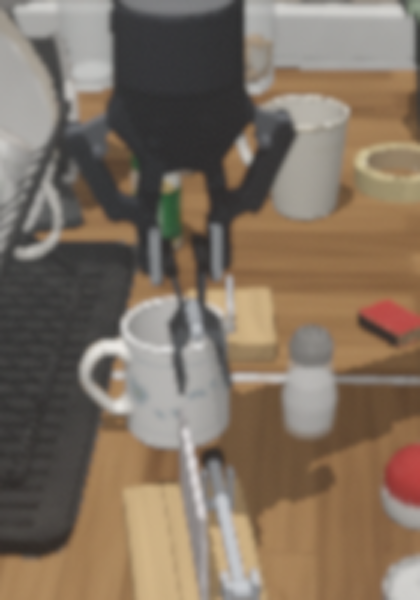

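The clip hangs above the card with its lower jaw ends at about (180,390) and (228,385) in the crop. The jaws are 27 mm apart, and it leans about 8.5° towards −x. I'll tilt the tool to stand it upright and centre it.

Call:
arm_command --plan '[{"tx":0,"ty":-0.0052,"tz":0,"ax":-1.7,"ay":0,"az":0,"claw":1},{"tx":0,"ty":-0.0052,"tz":0,"ax":-1.7,"ay":0,"az":0,"claw":1},{"tx":0,"ty":-0.0052,"tz":0,"ax":-1.7,"ay":0,"az":0,"claw":1},{"tx":0,"ty":-0.0052,"tz":0,"ax":-1.7,"ay":0,"az":0,"claw":1},{"tx":0,"ty":-0.0052,"tz":0,"ax":-1.7,"ay":0,"az":0,"claw":1},{"tx":0,"ty":0,"tz":0,"ax":0,"ay":0,"az":0,"claw":1},{"tx":0,"ty":0,"tz":0,"ax":0,"ay":0,"az":0,"claw":1},{"tx":0,"ty":0,"tz":0,"ax":0,"ay":0,"az":0,"claw":1},{"tx":0,"ty":0,"tz":0,"ax":0,"ay":0,"az":0,"claw":1},{"tx":0,"ty":0,"tz":0,"ax":0,"ay":0,"az":0,"claw":1}]'

```text
clock: 20.32
tcp_pos: [0.501, 0.0395, 0.4041]
orientation: [1.937, 2.347, 0.174]
contact_force: [0.6, 0.1, -0.3]
grip_width: 0.0279
gripper_force: 29.7
```

Run:
```python
from h import *
for k in range(2):
  for c in ("scene","top"): cv2.imwrite(f"pics/{c}4.png",r.grab_frame(c)[:,:,::-1])
  find(["jaw_a","tail_a"])
  find(["card_top"],n=1)
a=cv2.imread("pics/scene4.png")[170:310,190:310]; cv2.imwrite("pics/c4.png",cv2.resize(a,(514,600),interpolation=cv2.INTER_CUBIC))
o=r.get_obs();print(o["clock"],o["tcp_pos"],RM(o["orientation"]).round(3),o["grip_width"],o["gripper_force"])
```

```text
jaw_a scene tip_of 0.78 [0.5399 0.0488 0.1648] [235. 236.]
jaw_a top tip_of 0.75 [0.5167 0.0447 0.1699] [168. 184.]
jaw_a top tip_of 0.43 [0.5397 0.0454 0.1631] [168. 173.]
tail_a scene tip_of 0.71 [0.5409 0.0449 0.2486] [233. 195.]
tail_a scene tip_of 0.68 [0.5128 0.0429 0.251 ] [249. 193.]
tail_a top tip_of 0.56 [0.5088 0.0404 0.251 ] [159. 182.]
tail_a top tip_of 0.44 [0.5381 0.0492 0.2532] [155. 166.]
card_top scene tip_of 0.59 [0.5293 0.048  0.0982] [241. 265.]
card_top top tip_of 0.69 [0.5223 0.0434 0.0964] [176. 185.]
jaw_a scene tip_of 0.72 [0.5406 0.0474 0.164 ] [234. 236.]
jaw_a scene tip_of 0.62 [0.5121 0.0398 0.1635] [250. 234.]
jaw_a top tip_of 0.56 [0.542  0.0445 0.1601] [169. 172.]
jaw_a top tip_of 0.54 [ 0.5227 -0.2906  0.0039] [320. 191.]
tail_a scene tip_of 0.88 [0.5131 0.0417 0.2483] [249. 194.]
tail_a scene tip_of 0.7 [0.5404 0.046  0.249 ] [233. 195.]
tail_a top tip_of 0.81 [0.5087 0.0384 0.2508] [160. 182.]
tail_a top tip_of 0.44 [0.5409 0.0495 0.2499] [155. 165.]
card_top scene tip_of 0.9 [0.5322 0.0471 0.101 ] [240. 264.]
card_top top tip_of 0.65 [0.5219 0.0472 0.099 ] [175. 185.]
21.1167 [0.50065638 0.03937371 0.40405827] [[-0.19   0.971  0.145]
 [ 0.982  0.188  0.028]
 [-0.     0.148 -0.989]] 0.028226919095069754 29.720294773578644
```

View pics/c4.png

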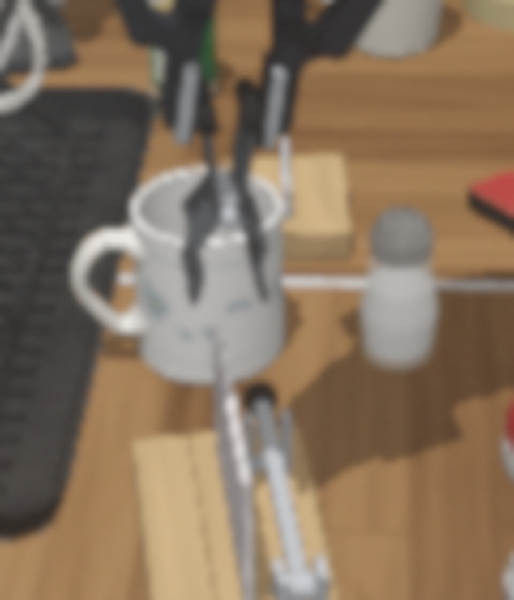

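It now stands upright and centred: jaw middle at about x 0.527 and z 0.164, with the card's edge at 0.527. I'll lower it straight down in the world frame.

Call:
arm_command --plan '[{"tx":0,"ty":-0.0012,"tz":0.0077,"ax":0,"ay":0,"az":0,"claw":1},{"tx":0,"ty":-0.0012,"tz":0.0077,"ax":0,"ay":0,"az":0,"claw":1},{"tx":0,"ty":-0.0012,"tz":0.0077,"ax":0,"ay":0,"az":0,"claw":1},{"tx":0,"ty":-0.0011,"tz":0.0077,"ax":0,"ay":0,"az":0,"claw":1},{"tx":0,"ty":-0.0011,"tz":0.0077,"ax":0,"ay":0,"az":0,"claw":1},{"tx":0,"ty":-0.0011,"tz":0.0077,"ax":0,"ay":0,"az":0,"claw":1},{"tx":0,"ty":-0.0011,"tz":0.0077,"ax":0,"ay":0,"az":0,"claw":1},{"tx":0,"ty":-0.0011,"tz":0.0077,"ax":0,"ay":0,"az":0,"claw":1},{"tx":0,"ty":-0.0011,"tz":0.0077,"ax":0,"ay":0,"az":0,"claw":1},{"tx":0,"ty":-0.0011,"tz":0.0077,"ax":0,"ay":0,"az":0,"claw":1}]'

```text
clock: 21.95
tcp_pos: [0.5009, 0.0394, 0.3254]
orientation: [1.936, 2.346, 0.174]
contact_force: [0.3, -0.3, -0.1]
grip_width: 0.0285
gripper_force: 29.7
```

Call:
arm_command --plan '[{"tx":0,"ty":0,"tz":0,"ax":0,"ay":0,"az":0,"claw":1},{"tx":0,"ty":0,"tz":0,"ax":0,"ay":0,"az":0,"claw":1},{"tx":0,"ty":0,"tz":0,"ax":0,"ay":0,"az":0,"claw":1},{"tx":0,"ty":0,"tz":0,"ax":0,"ay":0,"az":0,"claw":1},{"tx":0,"ty":0,"tz":0,"ax":0,"ay":0,"az":0,"claw":1},{"tx":0,"ty":0,"tz":0,"ax":0,"ay":0,"az":0,"claw":1},{"tx":0,"ty":0,"tz":0,"ax":0,"ay":0,"az":0,"claw":1},{"tx":0,"ty":0,"tz":0,"ax":0,"ay":0,"az":0,"claw":1},{"tx":0,"ty":0,"tz":0,"ax":0,"ay":0,"az":0,"claw":1},{"tx":0,"ty":0,"tz":0,"ax":0,"ay":0,"az":0,"claw":1}]'

```text
clock: 22.78
tcp_pos: [0.5009, 0.0394, 0.3263]
orientation: [1.936, 2.346, 0.174]
contact_force: [-0.0, 0.1, -0.3]
grip_width: 0.0284
gripper_force: 29.7
```

Run:
```python
from h import *
for k in range(2):
  for c in ("scene","top"): cv2.imwrite(f"pics/{c}5.png",r.grab_frame(c)[:,:,::-1])
  find(["jaw_a","tail_a"])
  find(["card_top","latch_knob"],n=1)
a=cv2.imread("pics/scene5.png")[190:320,200:300]; b=cv2.imread("pics/top5.png")[140:240,110:240]
cv2.imwrite("pics/c5.png",np.hstack([cv2.resize(a,(400,520),interpolation=cv2.INTER_CUBIC),cv2.resize(cv2.copyMakeBorder(b,0,69,0,0,0),(400,520),interpolation=cv2.INTER_CUBIC)]))
o=r.get_obs();print(o["clock"],o["tcp_pos"],o["contact_force"],o["grip_width"],o["gripper_force"])
```

```text
jaw_a scene tip_of 0.82 [0.5144 0.0405 0.0854] [250. 268.]
jaw_a scene tip_of 0.78 [0.5413 0.049  0.0842] [235. 271.]
jaw_a top tip_of 0.75 [0.5142 0.0432 0.0916] [177. 189.]
jaw_a top tip_of 0.43 [0.5451 0.044  0.0831] [178. 176.]
tail_a scene tip_of 0.67 [0.5124 0.0414 0.1697] [250. 232.]
tail_a scene tip_of 0.57 [ 0.4454 -0.1492 -0.0018] [285. 252.]
tail_a top tip_of 0.7 [0.5096 0.0404 0.1728] [169. 187.]
tail_a top tip_of 0.62 [0.5141 0.0383 0.0863] [180. 190.]
card_top scene tip_of 0.86 [0.5245 0.0481 0.0996] [244. 265.]
card_top top tip_of 0.98 [0.5198 0.0457 0.099 ] [175. 186.]
latch_knob scene tip_of 0.51 [ 0.5181 -0.0368  0.0468] [251. 262.]
latch_knob top tip_of 0.56 [ 0.5207 -0.0352  0.0454] [214. 189.]
jaw_a scene tip_of 0.7 [0.5385 0.0489 0.0872] [237. 270.]
jaw_a scene tip_of 0.57 [0.5154 0.0417 0.0849] [249. 269.]
jaw_a top tip_of 0.56 [0.5153 0.0393 0.0883] [179. 189.]
jaw_a top tip_of 0.55 [0.5437 0.0479 0.0843] [176. 177.]
tail_a scene tip_of 0.65 [0.5122 0.0425 0.1708] [250. 231.]
tail_a scene tip_of 0.52 [0.5432 0.0426 0.1693] [233. 232.]
tail_a top tip_of 0.53 [0.5077 0.0398 0.1729] [170. 188.]
tail_a top tip_of 0.46 [0.5397 0.0498 0.1747] [165. 172.]
card_top scene tip_of 0.91 [0.5291 0.0438 0.1002] [242. 263.]
card_top top tip_of 0.71 [0.5204 0.0437 0.1005] [176. 186.]
latch_knob scene tip_of 0.69 [ 0.5178 -0.038   0.0444] [251. 263.]
latch_knob top tip_of 0.72 [ 0.3803 -0.2998  0.0024] [324. 249.]
23.7833 [0.50088273 0.03942732 0.326234  ] [ 0.02684344  0.81397607 -0.48024197] 0.028395237552694196 29.72676157951355
```

View pics/c5.png

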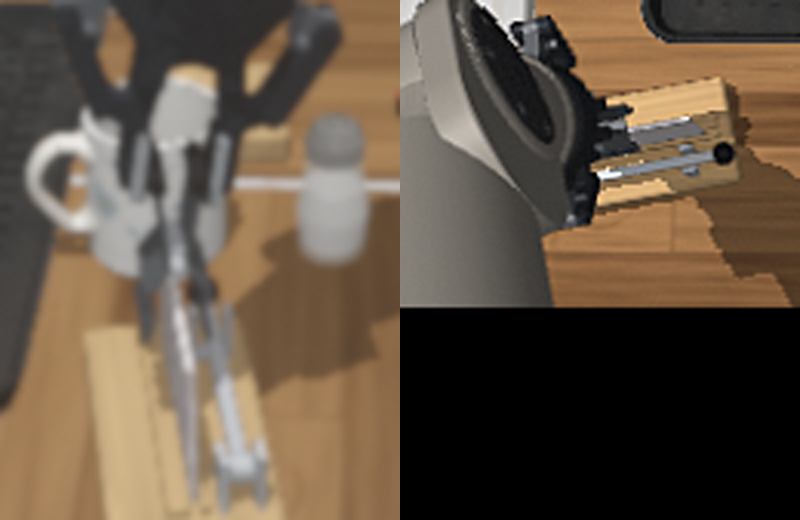

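The last picture shows the card's edge running between the two open jaws, at about (145,335) and (205,300) in the left crop, with no contact force. The bar is level in its catch, with its knob at z ≈ 0.045. Jaw middle and card edge agree to 1–2 mm, and the jaws reach about 14 mm below the edge. I'm handing in.

```bash
python3 -c "
from bench import r
print(r.hand_in())"
```

```text
the job is handed in; nothing more can be done
None
```

The job is handed in: the bar is home in its catch, and the arm is holding the clip wide open over the middle of the card's top edge, with no contact force measured; no verdict came back.

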